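Do up the open draw latch of a chisel case

TASK

The black chisel case on the bench still has one of its two draw latches undone: its wire loop only lies loose on top of the keeper. Bring the loop out over the keeper's lip, feel for the slot in front of it and let the crossbar down behind the lip without forcing it, and then press the lever over past centre until it lies flat and holds the lid shut. Press the lever firmly but do not slam it, and leave the other things on the bench and on the case where they are.

Things in the scene. Friction and masses are not known exactly. Their poses are not given: they have to be found in the camera images.
- case: Black hard case with metal edges, heavy, does not move: 120 mm thick (its x), 400 wide (y), 200 tall. Origin: centre of its underside; x points away from the robot, z up. It stands on its hinge edge; the near half (x -60 to -15) is the lid. On the top face (z 200): undone latch at y +115, done latch at y -115 (leave it), black handle between them at x 22, y -55 to 55, 32 mm high.
- lever (a joint): Angle of the undone latch's lever about its pivot (axis along the case's y): 0 = flat on the case, pointing to the case's +x; grows as its free end rises; 1.57 upright; stop at 2.4, leaning over the keeper. Stays where it is put, except that with the loop hooked it springs up above 0.23 (centre) and snaps flat below. Pressing it down takes up to 8 N near its end, most at 0.6 to 1.0.
- lever_end (a point): Middle of the free end of the steel lever, 47 mm from its pivot: plate 24 mm wide, 3 mm thick, with a 7 mm turned-up lip at the end. Flat, its upper side is 18.5 mm over the case's top.
- pivot (a point): The lever's pivot on the case's body half: at x 10, y 115, z 214 mm in the case's frame. The loop's two eyes are on the lever 15 mm from the pivot, on the side of the free end.
- loop_bar (a point): Centre of the crossbar of the yellow-plated wire loop (wire 4 mm thick; 42 mm wide outside, 52 mm from eyes to crossbar; it stretches like a stiff spring when the lever tightens it). The crossbar runs along the case's y; the side wires run from it to the eyes. Drawn towards the case's -x it raises the lever by itself. At first it lies on the keeper's lip.
- loop_home (a point): Where the crossbar's centre is once the latch is done up, fixed in the case: x -29, y 115, z 208 mm. The lid, which carries the keeper, now gapes here by an unmeasured 0.5 to 8.5 mm, so the keeper stands that much further to the case's -x until the latch draws it in (the lid is stiff: it takes 14 N).
- keeper_top (a point): Middle of the keeper's top with the lid shut, fixed in the case (now 0.5 to 8.5 mm further to -x): x -27, y 115, z 217 mm. Steel, 26 mm wide (y): post x -28 to -20; on it a lip to x -34, z 213.5 to 217; a slot for the crossbar, x -39.5 to -34; then the plate's upturned front edge x -43 to -39.5, top z 214; slot floor z 203. The crossbar goes down the slot, then back under the lip.
- pencil: Red flat carpenter's pencil, 90 x 12 x 8 mm, lying on the case's top near the done latch. Leave it.
- mallet: Mallet with a green head (76 mm across, 105 long) and a wooden handle, lying on the bench. Leave it.
- drink_can: Drink can, 66 mm across, 122 tall, behind the case. Leave it.
- chisel: Framing chisel 330 mm long with a wooden handle, lying on the bench in front of the case. Leave it.
- tape: Yellow tape measure, 72 x 42 x 66 mm. Leave it.
- offcut: Wooden offcut, 140 x 85 x 45 mm. Leave it.
- glue: Yellow glue bottle, 64 mm across, 170 tall, behind the case. Leave it.

How it is judged:
By the outcome, as a careful person would: the job done as asked, in the order asked, and still so for the second after the job is handed in, with the robot touching nothing.
It also fails if it takes over 72 s, if anything falls off the work surface, if the arm or the gripper's body presses on something with over 40 N, if the wrist force passes 120 N, or if a joint passes its speed limit or range.

ROBOT

A 6-joint arm with a two-finger parallel gripper is mounted at the origin on the work surface. World frame = base frame: x ahead of the robot, y to its left, z up, the work surface at z = 0. Lengths are in m, angles in rad, forces in N, time in s.
With the tool pointing down it reaches from about 0.425 to 0.95 m from the base axis. Payload 3.5 kg.
Tool frame: the origin (TCP) lies on the centre line of the jaws, within the pads' length; the fingertips stand 14 mm ahead of it and the grasp point (between the pads) lies 5 mm behind it (ctrl.tip_reach is the distance from the TCP to the fingertips, in m); z points along the fingers, y is the line along which they close (so a half turn about z gives the same grasp; the last joint's range is limited). The gripper opens to 85 mm and grips with 20 to 120 N. Pads are 22 mm wide; open, the fingers measure 114 mm over their backs; the gripper's body (76 mm by 85 mm) begins 54 mm behind the grasp point. The pads swing forward as they close: fully open they stand 13 mm farther back than shut.
Start: joints at [1.039, 0.286, 1.577, -0, 1.279, -0.15], TCP at [0.251, 0.626, 0.245] pointing down, gripper open.
Joint ranges: [-2.77, 2.77], [-0.9, 2.22], [0.21, 2.48], [-1.53, 4.67], [0.24, 2.81], [-2.84, 2.84]. Speed limits (rad/s): [2.79, 2.79, 3.14, 3.14, 3.14, 3.14].

INTERFACE

Orientations are given as a unit quaternion [x, y, z, w].
In Python, from plant import get_state, imaging, workorder, ctrl gives the robot as it stands. The module is installed in compiled form; this text tells all that it offers.
- The arm moves only by the shell command python3 -m jog 'ROWS' [FORCE]. ROWS is JSON, a list of rows, each a list of 7 numbers: the closure, from 0 (fully open) to 1 (shut), then the shift along the tool's x, y, z in mm, then the turn, a rotation vector about the tool's x, y, z in rad. In form: [[gripper, tx, ty, tz, ax, ay, az], ...]. A call has 1 to 12 rows; each row is the pose to reach, as a shift and turn from the pose commanded when the call began, along the tool's axes at that moment; what a row does not reach only later rows make up. A row lasts 1/10 s, in which the tool goes at most 50 mm and 8.59 degrees, less where a joint would pass 70% of its speed; a pose out of reach is approached as far as the arm can. A call with a gripper value outside its range is refused whole. The fingers move at their own pace and stop on an object; FORCE is the grip in N (left out, the last holds). Time passes only in rows, so rows that repeat a pose let the fingers close. It gives the time, the measured TCP pose, the force, the opening and the grip force at its end, in the units of the state.
- get_state(): the state, without advancing time (a new reading comes with each control period).
- imaging.read_camera(name): name is "scene" or "top"; returns a dict with "image" (480x640x3 uint8, blue, green, red), "fx", "fy", "cx", "cy" (pixels), "k1" (the pictures are not rectified: a ray, as slopes to the right and down, at radius r is drawn at 1 + k1 r^2 times it, then the intrinsics apply), "R" (3x3) and "t" (3): a world point X has camera coordinates R X + t. Camera axes: x right, y down, z forward; pixel columns grow to the right and rows downward; lengths in m; the calibration is good to about 2 mm. A picture is of the moment at which its call begins. There is no depth.
- workorder.sign_off(): hands the job in; it is judged then, once.
The state is a dict: "time": time; "qpos": joint angles; "dq": joint speeds; "joint_efforts": joint torques, N m; "eef_pos": TCP position; "tcp_rot": TCP orientation; "contact_force": force on the tool from outside, world axes, zero at the start; "wrist_torque": the same for the moment, N m; "opening": opening from 0.0 (shut) to 1.0 (fully open); "finger_force": force on a finger pad.
Only numpy, scipy, OpenCV 4.12 (cv2) and the standard library are available. Lean on these libraries where they do the work, as an engineer would, in place of code of your own. Each camera call takes 0.05 s, during which the arm holds its last target. There are 200 camera calls.

## Working session

There is one attempt and no reset: what is moved stays moved. The work goes in short steps, Python scripts to look and compute and a shell command to move; the robot and the scene stay as the last step left them, time stands still between calls to the robot, and variables do not carry over. Pictures are saved under pics/ and viewed, at most 10 in all, crops included, and the job is handed in when it is done.

```bash
mkdir -p pics; python3 - <<'E'
from plant import get_state, imaging
import cv2,numpy as np
s=get_state();print(s['time'],s['eef_pos'],s['tcp_rot'])
for n in ('scene','top'):
    c=imaging.read_camera(n);cv2.imwrite(f'pics/{n}0.png',c['image'])
    R=np.array(c['R']);print(n,c['fx'],c['fy'],c['cx'],c['cy'],c['k1'],(-R.T@c['t']).round(3),R.round(3).tolist())
E
```

```text
0.0 [0.25114356 0.62585128 0.24391151] [ 1.89741427e-01  9.81833370e-01 -1.12618322e-03 -3.95727583e-04]
scene 480.6929869610634 480.6929869610634 320.3351497438716 233.88393883861494 -0.046536223775951194 [1.197 0.411 1.401] [[-0.54, 0.842, 0.002], [0.711, 0.457, -0.535], [-0.451, -0.288, -0.845]]
top 473.58176143629385 473.58176143629385 318.9661145549063 239.77785861186223 0.030827108541756885 [ 0.275 -0.043  1.381] [[0.123, -0.992, 0.005], [-0.97, -0.121, -0.209], [0.208, 0.021, -0.978]]
```

View pics/scene0.png

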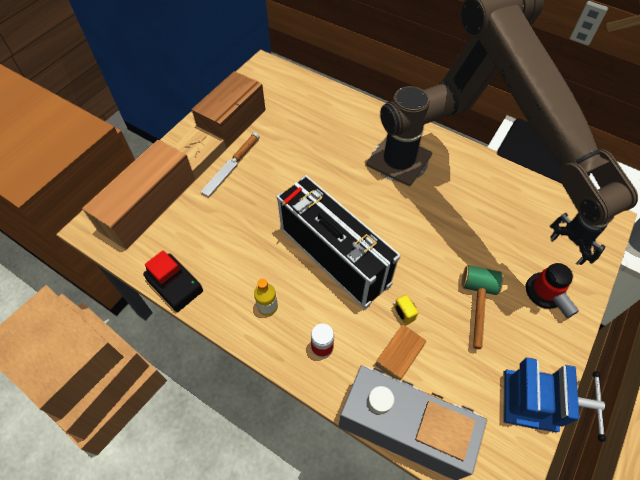

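View pics/top0.png

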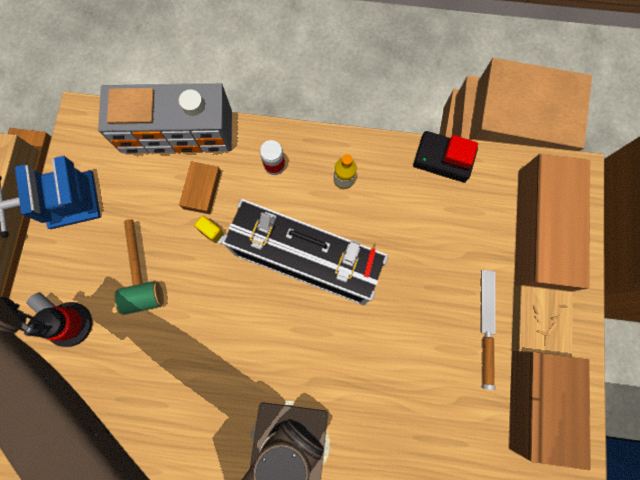

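The case is at about (305,250) in top and (338,240) in scene. The undone latch is at top (262,230) and scene (365,245). I'll enlarge both.

```bash
python3 - <<'E'
import cv2
a=cv2.imread('pics/top0.png')[190:310,210:400];cv2.imwrite('pics/topc.png',cv2.resize(a,None,fx=4,fy=4,interpolation=cv2.INTER_CUBIC))
a=cv2.imread('pics/scene0.png')[170:310,270:410];cv2.imwrite('pics/scenec.png',cv2.resize(a,None,fx=4,fy=4,interpolation=cv2.INTER_CUBIC))
E
```

```text
(no output)
```

View pics/topc.png

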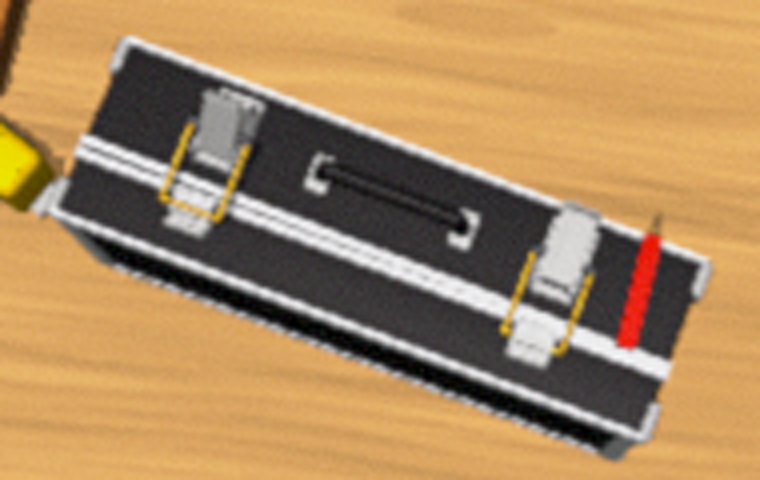

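View pics/scenec.png

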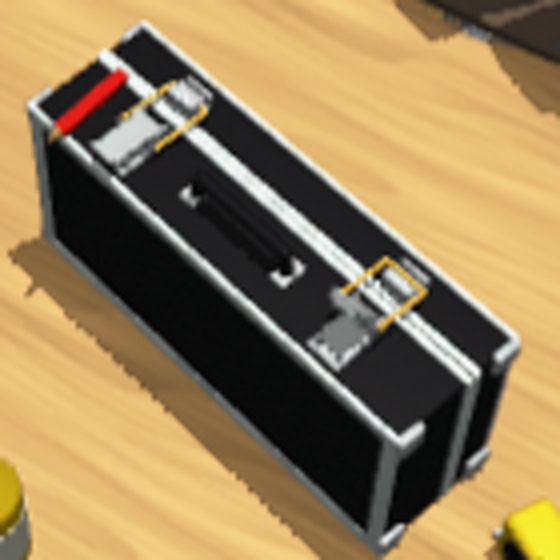

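```bash
cat > h.py <<'E'
import numpy as np,cv2
from scipy.optimize import least_squares
from scipy.spatial.transform import Rotation as Ro
from plant import get_state, imaging
def cam(n):
    c=imaging.read_camera(n);c['R']=np.array(c['R']);c['t']=np.array(c['t']);return c
def proj(c,X):
    p=np.atleast_2d(X)@c['R'].T+c['t'];s=p[:,:2]/p[:,2:]
    s=s*(1+c['k1']*(s**2).sum(1,keepdims=True))
    return s*[c['fx'],c['fy']]+[c['cx'],c['cy']]
def tri(obs): # [(cam,px)]
    return least_squares(lambda X:np.concatenate([proj(c,X)[0]-p for c,p in obs]),[.6,.1,.2]).x
def W(q,P):
    P=np.atleast_2d(P)/1000.;c,s=np.cos(q[2]),np.sin(q[2])
    return np.c_[q[0]+c*P[:,0]-s*P[:,1],q[1]+s*P[:,0]+c*P[:,1],P[:,2]]
def C(q,X):
    X=np.atleast_2d(X)-[q[0],q[1],0];c,s=np.cos(q[2]),np.sin(q[2])
    return 1000*np.c_[c*X[:,0]+s*X[:,1],-s*X[:,0]+c*X[:,1],X[:,2]]
T=lambda u,v:(210+u/4-.375,190+v/4-.375)
S=lambda u,v:(270+u/4-.375,170+v/4-.375)
E
python3 - <<'E'
from h import *
t,s=cam('top'),cam('scene')
P=np.array([[60,200,200],[60,-200,200],[-60,200,200],[-60,-200,200]])
ot=np.array([T(128,42),T(708,262),T(57,207),T(648,437)]);os=np.array([S(400,440),S(35,102),S(517,345),S(145,25)])
w=np.array([1,1,.5,.5])[:,None]
f=lambda q:np.concatenate([((proj(t,W(q,P))-ot)*w).ravel(),((proj(s,W(q,P))-os)*w).ravel()])
r=least_squares(f,[.6,.1,0]);q=r.x;print(q,r.fun.reshape(-1,2).round(1).tolist());np.save('q.npy',q)
for n,a,b in [('barL',(163,198),(387+38,292)),('barR',(220,217),(387,260)),('levend',(235,97),(330,350)),('doneBarL',(503,330),(208,112))]:
    print(n,C(q,tri([(t,T(*a)),(s,S(*b))])).round(1))
for n,p in [('done bar L',[-29,-94,208]),('done bar R',[-29,-136,208]),('pivot',[10,115,214]),('home',[-29,115,208]),('keeper',[-27,115,217])]:
    X=W(q,[p]);print(n,X.round(4),((proj(t,X)[0]-[210,190])*4).round(0),((proj(s,X)[0]-[270,170])*4).round(0))
E
```

```text
[ 0.49937561  0.01790925 -0.25231629] [[-0.8, -0.7], [-0.8, 0.1], [-1.0, 0.1], [-1.1, 0.3], [-0.6, -0.7], [-1.6, -0.4], [-0.5, -1.1], [-0.3, -0.7]]
barL [[-31.2 134.  213.8]]
barR [[-29.7  96.  214.9]]
levend [[ 48.5 118.7 204.7]]
doneBarL [[-29.6 -95.3 207. ]]
done bar L [[ 0.4478 -0.0659  0.208 ]] [497. 328.] [203. 111.]
done bar R [[ 0.4373 -0.1065  0.208 ]] [560. 352.] [166.  79.]
pivot [[0.5378 0.1268 0.214 ]] [212. 149.] [361. 307.]
home [[0.5    0.1365 0.208 ]] [189. 207.] [398. 280.]
keeper [[0.5019 0.136  0.217 ]] [188. 201.] [397. 275.]
```

```bash
cat >> h.py <<'E'
q0=np.load('q.npy') if __import__('os').path.exists('q.npy') else None
def go(x,y,z,pitch=0,yaw=0):
    """shift/turn in present tool axes to bring the TCP to case coords; tool x=-case x, y=case y, z down; pitch about case y"""
    s=get_state();R=Ro.from_quat(s['tcp_rot'])
    G=Ro.from_euler('z',q0[2]+yaw)*Ro.from_euler('y',pitch)*Ro.from_matrix([[-1,0,0],[0,1,0],[0,0,-1]])
    d=R.inv().apply(W(q0,[[x,y,z]])[0]-s['eef_pos'])*1000
    return d.round(1).tolist(),(R.inv()*G).as_rotvec().round(3).tolist()
def st():
    s=get_state();f=Ro.from_euler('z',-q0[2]).apply(s['contact_force'])
    return s['time'],C(q0,s['eef_pos'])[0].round(1).tolist(),'F case',f.round(1).tolist(),'open',round(s['opening'],3)
E
python3 - <<'E'
from h import *
from plant import ctrl
print(ctrl.tip_reach, st(), go(-38,115,300))
t,s=cam('top'),cam('scene')
for a in (0,.4,.7,1,1.3):
    X=W(q0,[[10+47*np.cos(a),115,214+47*np.sin(a)]]);print(a,((proj(t,X)[0]-[210,190])*4).round(0),((proj(s,X)[0]-[270,170])*4).round(0))
E
```

```text
0.014 (0.2, [-392.1, 527.0, 244.4], 'F case', [0.7, 0.3, 0.2], 'open', 1.0) ([-404.3, -362.9, -55.1], [-0.001, -0.0, -0.129])
0 [240.  83.] [315. 346.]
0.4 [235.  80.] [320. 329.]
0.7 [229.  85.] [328. 315.]
1 [221.  97.] [340. 299.]
1.3 [212. 113.] [353. 284.]
```

```bash
python3 -m jog '[[0,-20,-15,-55,0,0,0],[0,-55,-50,-55,0,0,-0.03],[0,-90,-85,-55,0,0,-0.06],[0,-130,-115,-55,0,0,-0.1],[0,-170,-150,-55,0,0,-0.129],[0,-210,-185,-55,0,0,-0.129],[0,-250,-220,-55,0,0,-0.129],[0,-290,-258,-55,0,0,-0.129],[0,-330,-295,-55,0,0,-0.129],[0,-370,-332,-55,0,0,-0.129],[0,-404,-363,-55,0,0,-0.129],[0,-404,-363,-55,0,0,-0.129]]' 20; python3 -m jog '[[0,0,0,0,0,0,0],[0,0,0,0,0,0,0],[0,0,0,0,0,0,0]]'; python3 - <<'E'
from h import *
print(st(),go(-36,115,236))
t,s=cam('top'),cam('scene')
a=cv2.resize(t['image'][195:275,230:300],None,fx=6,fy=6,interpolation=cv2.INTER_CUBIC)
b=cv2.resize(s['image'][205:285,325:385],None,fx=6,fy=6,interpolation=cv2.INTER_CUBIC)
cv2.imwrite('pics/c3.png',np.hstack([a,b]))
E
```

```text
time: 1.5
eef_pos: [0.4923, 0.1357, 0.3005]
tcp_rot: [0.128, 0.992, -0.0, 0.0]
contact_force: [0.2, 1.3, 0.6]
opening: 0.996
finger_force: 0.0
time: 1.8
eef_pos: [0.4907, 0.14, 0.3003]
tcp_rot: [0.125, 0.992, 0.0, -0.0]
contact_force: [0.5, -1.2, 0.2]
opening: 1.003
finger_force: 0.0
(1.8, [-38.9, 116.0, 300.3], 'F case', [0.8, -1.0, 0.2], 'open', 1.003) ([-2.9, -1.0, 64.3], [0.0, -0.0, 0.001])
```

View pics/c3.png

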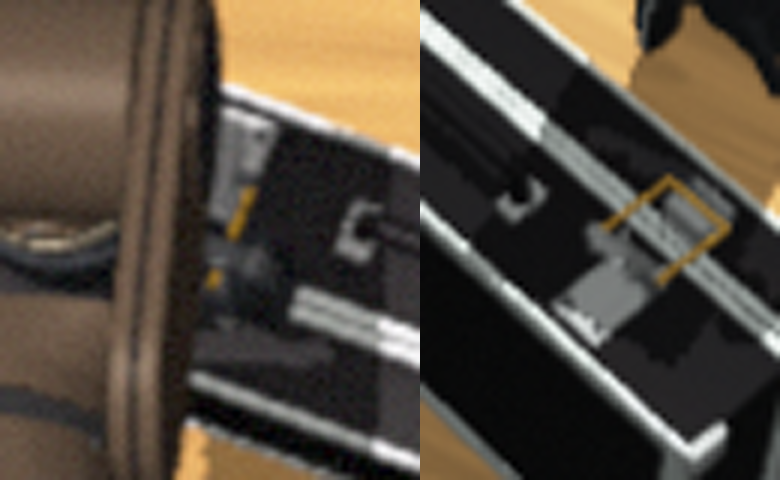

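```bash
python3 -m jog '[[0.4,-2,-1,30,0,0,0],[0.4,-2,-1,50,0,0,0],[0.4,-2,-1,60,0,0,0],[0.4,-2,-1,65,0,0,0],[0.4,-2,-1,70,0,0,0],[0.4,-2,-1,76,0,0,0],[0.4,-2,-1,76,0,0,0],[0.4,-2,-1,76,0,0,0]]'; python3 -m jog '[[0.7,0,0,0,0,0,0],[0.7,0,0,0,0,0,0],[0.7,0,0,0,0,0,0],[0.7,0,0,0,0,0,0],[0.7,0,0,0,0,0,0]]' 20;  python3 - <<'E'
from h import *
print(st())
t,s=cam('top'),cam('scene')
a=cv2.resize(t['image'][195:275,230:300],None,fx=6,fy=6,interpolation=cv2.INTER_CUBIC)
b=cv2.resize(s['image'][205:285,325:385],None,fx=6,fy=6,interpolation=cv2.INTER_CUBIC)
cv2.imwrite('pics/c4.png',np.hstack([a,b]))
E
```

```text
time: 2.7
eef_pos: [0.493, 0.1376, 0.2247]
tcp_rot: [0.126, 0.992, 0.0, 0.0]
contact_force: [-0.7, -0.4, 0.1]
opening: 0.603
finger_force: 0.0
time: 3.2
eef_pos: [0.4933, 0.1382, 0.2253]
tcp_rot: [0.126, 0.992, 0.001, 0.001]
contact_force: [-0.7, 5.1, 3.5]
opening: 0.463
finger_force: 20.2
(3.2, [-35.9, 115.0, 225.3], 'F case', [-1.9, 4.8, 3.5], 'open', 0.463)
```

View pics/c4.png

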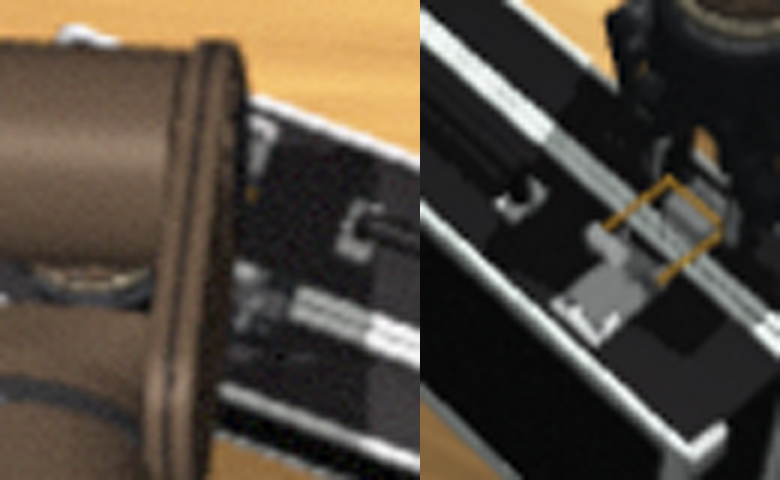

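The scene view shows the fingers either side of the loop's bar end (about 670-725,180-230), holding at 20 N. I'll lift it slightly and draw it out.

```bash
python3 -m jog '[[0.7,0,1,-1,0,0,0],[0.7,0,1,-2,0,0,0],[0.7,0,1,-2,0,0,0],[0.7,1,1,-2,0,0,0],[0.7,2,1,-2,0,0,0],[0.7,3,1,-2,0,0,0],[0.7,3,1,-2,0,0,0]]';python3 -c "
from h import *
print(st())"; python3 -m jog '[[0.7,1,0,0,0,0,0],[0.7,2,0,0,0,0,0],[0.7,3,0,0,0,0,0],[0.7,4,0,0,0,0,0],[0.7,5,0,0,0,0,0],[0.7,6,0,0,0,0,0],[0.7,6,0,0,0,0,0],[0.7,6,0,0,0,0,0]]'
python3 - <<'E'
from h import *
print(st())
s=cam('scene')
b=cv2.resize(s['image'][210:270,325:385],None,fx=9,fy=9,interpolation=cv2.INTER_CUBIC)
cv2.imwrite('pics/c5.png',b)
E
```

```text
time: 4.0
eef_pos: [0.4899, 0.1392, 0.2263]
tcp_rot: [0.126, 0.992, -0.0, -0.0]
contact_force: [2.1, 1.8, 0.1]
opening: 0.466
finger_force: 20.3
(4.0, [-39.4, 115.1, 226.3], 'F case', [1.6, 2.2, 0.1], 'open', 0.466)
time: 4.8
eef_pos: [0.4839, 0.1408, 0.2261]
tcp_rot: [0.126, 0.992, -0.0, -0.001]
contact_force: [1.2, 1.3, -0.2]
opening: 0.465
finger_force: 20.3
(4.8, [-45.6, 115.1, 226.1], 'F case', [0.8, 1.5, -0.2], 'open', 0.465)
```

View pics/c5.png

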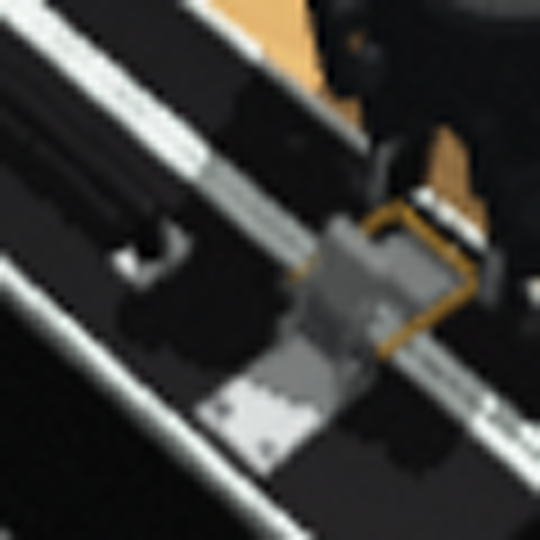

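The bar runs from (400,205) to (475,280) in the crop and has moved out. The lever has risen and now covers the pivot.

```bash
python3 - <<'E'
from h import *
s=cam('scene')
for z in (219,221,223):
  for u,v in [(400,205),(475,280)]:
    p=np.array([325+u/9-.44,210+v/9-.44])
    r=least_squares(lambda a:proj(s,W(q0,[[a[0],a[1],z]]))[0]-p,[-40,115]).x; print(z,r.round(1))
E
```

```text
219 [-41.1  99.8]
219 [-38.3 136.1]
221 [-40.1 100.6]
221 [-37.2 136.8]
223 [-39.  101.4]
223 [-36.2 137.5]
```

```bash
python3 -m jog '[[0.7,0,0,0.5,0,0,0],[0.7,0,0,1,0,0,0],[0.7,0,0,1,0,0,0]]'; python3 -c "
from h import *
print(st())"; python3 -m jog '[[0.7,0,0,0.5,0,0,0],[0.7,0,0,1,0,0,0],[0.7,0,0,1,0,0,0]]'; python3 -c "
from h import *
print(st())"
```

```text
time: 5.2
eef_pos: [0.4841, 0.1408, 0.2251]
tcp_rot: [0.126, 0.992, -0.0, -0.0]
contact_force: [-0.6, 1.2, -0.2]
opening: 0.47
finger_force: 20.4
(5.2, [-45.4, 115.2, 225.1], 'F case', [-0.9, 1.0, -0.2], 'open', 0.47)
time: 5.5
eef_pos: [0.4843, 0.1407, 0.2242]
tcp_rot: [0.126, 0.992, -0.0, -0.0]
contact_force: [-0.1, 0.9, 1.0]
opening: 0.468
finger_force: 20.4
(5.5, [-45.3, 115.2, 224.2], 'F case', [-0.4, 0.8, 1.0], 'open', 0.468)
```

```bash
python3 -m jog '[[0.7,0,0,0.5,0,0,0],[0.7,0,0,1,0,0,0],[0.7,0,0,1,0,0,0]]'; python3 -c "
from h import *
print(st())"; python3 -m jog '[[0.7,0,0,0.5,0,0,0],[0.7,0,0,1,0,0,0],[0.7,0,0,1,0,0,0]]'; python3 -c "
from h import *
print(st())"
```

```text
time: 5.8
eef_pos: [0.4845, 0.1407, 0.2234]
tcp_rot: [0.126, 0.992, -0.0, 0.0]
contact_force: [0.0, 0.6, -0.2]
opening: 0.466
finger_force: 20.4
(5.8, [-45.1, 115.2, 223.4], 'F case', [-0.1, 0.6, -0.2], 'open', 0.466)
time: 6.1
eef_pos: [0.4847, 0.1407, 0.2225]
tcp_rot: [0.126, 0.992, -0.0, 0.0]
contact_force: [1.1, 1.4, 1.1]
opening: 0.465
finger_force: 20.4
(6.1, [-44.9, 115.2, 222.5], 'F case', [0.8, 1.7, 1.1], 'open', 0.465)
```

```bash
for i in 1 2; do python3 -m jog '[[0.7,0,0,0.5,0,0,0],[0.7,0,0,1,0,0,0],[0.7,0,0,1,0,0,0]]' >/dev/null; python3 -c "
from h import *
print(st())"; done
```

```text
(6.4, [-44.9, 115.2, 221.7], 'F case', [1.5, 0.6, 2.2], 'open', 0.465)
(6.7, [-44.7, 115.3, 221.1], 'F case', [1.6, -0.2, 4.6], 'open', 0.465)
```

Resistance starts about 3 mm below the lip's height, so the bar is on the keeper's front edge. I'll ease off and slide back towards the lip.

```bash
python3 -m jog '[[0.7,0,0,-0.6,0,0,0],[0.7,-0.5,0,-0.6,0,0,0],[0.7,-0.5,0,-0.6,0,0,0]]' >/dev/null; python3 -c "
from h import *
print(st())";for i in 1 2 3; do python3 -m jog '[[0.7,-0.3,0,0,0,0,0],[0.7,-0.6,0,0,0,0,0],[0.7,-0.6,0,0,0,0,0]]' >/dev/null; python3 -c "
from h import *
print(st())"; done
```

```text
(7.0, [-44.6, 115.2, 221.1], 'F case', [1.5, 0.4, 4.7], 'open', 0.462)
(7.3, [-44.3, 115.2, 220.4], 'F case', [1.7, 0.5, 2.4], 'open', 0.47)
(7.6, [-44.2, 115.2, 220.1], 'F case', [0.1, 1.1, 0.6], 'open', 0.465)
(7.9, [-43.6, 115.2, 220.3], 'F case', [-1.1, 1.6, 0.6], 'open', 0.466)
```

The bar has dropped and the vertical force is gone, so the slot is found. Lowering gently.

```bash
for i in 1 2 3; do python3 -m jog '[[0.7,0,0,0.5,0,0,0],[0.7,0,0,1,0,0,0],[0.7,0,0,1.5,0,0,0],[0.7,0,0,1.5,0,0,0]]' >/dev/null; python3 -c "
from h import *
print(st())"; done
```

```text
(8.3, [-43.0, 115.2, 219.4], 'F case', [-0.6, 1.7, 0.8], 'open', 0.47)
(8.7, [-42.6, 115.2, 218.1], 'F case', [-0.3, 1.0, 0.4], 'open', 0.467)
(9.1, [-42.3, 115.2, 216.8], 'F case', [0.4, -0.0, 1.3], 'open', 0.467)
```

```bash
for i in 1 2; do python3 -m jog '[[0.7,0,0,0.5,0,0,0],[0.7,0,0,1,0,0,0],[0.7,0,0,1.5,0,0,0],[0.7,0,0,1.5,0,0,0],[0.7,0,0,1.5,0,0,0]]' >/dev/null; python3 -c "
from h import *
print(st())"; done
```

```text
(9.6, [-43.1, 115.3, 214.8], 'F case', [1.6, 1.4, 2.4], 'open', 0.468)
(10.1, [-43.0, 115.2, 213.4], 'F case', [1.2, 1.1, 1.1], 'open', 0.466)
```

```bash
for i in 1 2 3; do python3 -m jog '[[0.7,-0.5,0,0,0,0,0],[0.7,-1,0,0,0,0,0],[0.7,-1.5,0,0,0,0,0],[0.7,-1.5,0,0,0,0,0],[0.7,-1.5,0,0,0,0,0]]' >/dev/null; python3 -c "
from h import *
print(st())"; done
```

```text
(10.6, [-41.9, 115.2, 213.0], 'F case', [-1.9, 2.9, 0.2], 'open', 0.467)
(11.1, [-39.7, 115.2, 213.5], 'F case', [-0.2, 1.4, -0.6], 'open', 0.469)
(11.6, [-38.3, 115.2, 213.5], 'F case', [-1.1, 1.8, 0.2], 'open', 0.468)
```

It moved 4.7 mm back without resistance. A gentle tug upwards will show whether it is under the lip.

```bash
for i in 1 2; do python3 -m jog '[[0.7,0,0,-0.5,0,0,0],[0.7,0,0,-1,0,0,0],[0.7,0,0,-1.5,0,0,0],[0.7,0,0,-2,0,0,0],[0.7,0,0,-2,0,0,0]]' >/dev/null; python3 -c "
from h import *
print(st())"; done
python3 - <<'E'
from h import *
s=cam('scene')
b=cv2.resize(s['image'][210:270,325:385],None,fx=9,fy=9,interpolation=cv2.INTER_CUBIC)
cv2.imwrite('pics/c6.png',b)
E
```

```text
(12.1, [-38.4, 115.2, 215.5], 'F case', [-0.9, 2.1, -0.1], 'open', 0.466)
(12.6, [-38.4, 115.2, 217.5], 'F case', [-1.5, 2.2, 0.1], 'open', 0.467)
```

View pics/c6.png

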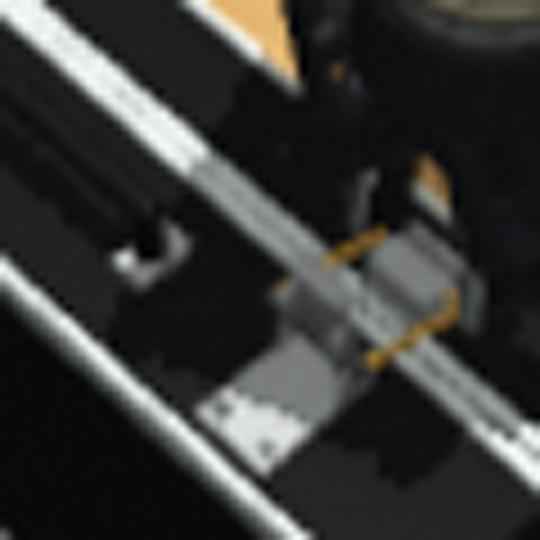

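The keeper's lip hides the bar's middle and only the corner at (455,305) shows, so it is under the lip. I'll lower it a little, release and lift clear.

```bash
python3 -m jog '[[0.7,0,0,1,0,0,0],[0.7,0,0,2.5,0,0,0],[0.7,0,0,2.5,0,0,0],[0.5,0,0,2.5,0,0,0],[0.4,0,0,2.5,0,0,0],[0.3,0,0,2.5,0,0,0],[0.25,0,0,2.5,0,0,0],[0.25,0,0,2.5,0,0,0]]'>/dev/null;  python3 -m jog '[[0.25,0,0,-5,0,0,0],[0.25,0,0,-15,0,0,0],[0.25,0,0,-35,0,0,0],[0.25,0,0,-65,0,0,0],[0.5,20,0,-95,0,0,0],[1,40,0,-100,0,0,0],[1,60,0,-100,0,0,0],[1,80,0,-100,0,0,0],[1,80,0,-100,0,0,0],[1,80,0,-100,0,0,0]]' 40
python3 - <<'E'
from h import *
print(st())
t,s=cam('top'),cam('scene')
a=cv2.resize(t['image'][205:265,235:295],None,fx=6.5,fy=6.5,interpolation=cv2.INTER_CUBIC)
b=cv2.resize(s['image'][210:270,325:385],None,fx=6.5,fy=6.5,interpolation=cv2.INTER_CUBIC)
cv2.imwrite('pics/c7.png',np.hstack([a,b]))
for th in (.9,1.1,1.3,1.5):
    for y in (103,127):
        X=W(q0,[[10+47*np.cos(th),y,214+47*np.sin(th)]]);print(th,((proj(t,X)[0]-[235,205])*6.5).round(0),((proj(s,X)[0]-[325,210])*6.5+[390,0]).round(0))
E
```

```text
time: 14.45
eef_pos: [0.4138, 0.1591, 0.3159]
tcp_rot: [0.126, 0.992, 0.0, 0.001]
contact_force: [-0.1, -0.5, 1.0]
opening: -0.004
finger_force: 0.0
(14.45, [-118.2, 115.4, 315.9], 'F case', [0.1, -0.5, 1.0], 'open', -0.004)
0.9 [230.  64.] [558. 217.]
0.9 [172.  41.] [598. 252.]
1.1 [221.  79.] [572. 200.]
1.1 [162.  56.] [611. 235.]
1.3 [211.  98.] [587. 184.]
1.3 [152.  75.] [626. 219.]
1.5 [201. 119.] [602. 170.]
1.5 [142.  96.] [642. 205.]
```

View pics/c7.png

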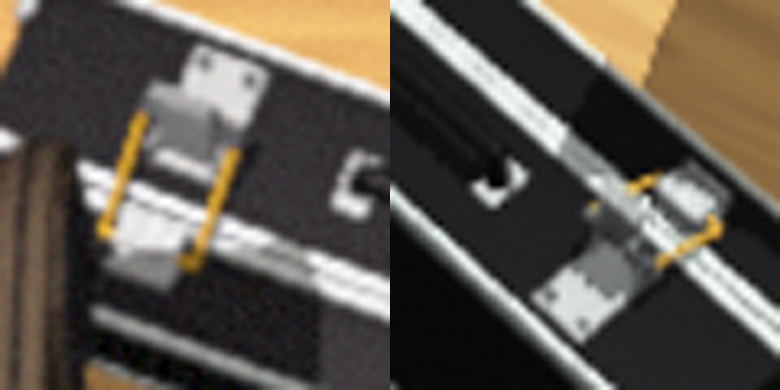

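In the top view the side wires reach (105,235) and (190,265) with the crossbar under the keeper's lip. The lever end is near (185,95), about 1.35 rad. Next I'll go in front of the lever with the fingers shut.

```bash
python3 -m jog '[[1,-40,0,0,0,0,0],[1,-80,0,0,0,0,0],[1,-104,0,0,0,0,0],[1,-104,0,20,0,0,0],[1,-104,0,40,0,0,0],[1,-104,0,48,0,0,0],[1,-104,0,48,0,0,0],[1,-104,0,48,0,0,0]]' | grep -E 'force|opening'; python3 -c "
from h import *
print(st())"; python3 -m jog '[[1,-3,0,0.5,0,0,0],[1,-6,0,1,0,0,0],[1,-9,0,1.2,0,0,0],[1,-12,0,1.5,0,0,0],[1,-15,0,2,0,0,0],[1,-17,0,2,0,0,0],[1,-17,0,2,0,0,0]]' | grep -E 'contact'; python3 -c "
from h import *
print(st())"
```

```text
contact_force: [-0.2, 0.6, -0.0]
opening: -0.001
finger_force: 0.0
(15.35, [-13.9, 115.3, 267.6], 'F case', [-0.4, 0.5, -0.0], 'open', -0.001)
contact_force: [-0.0, -0.2, -0.1]
(16.05, [2.8, 115.1, 264.8], 'F case', [0.0, -0.2, -0.1], 'open', 0.0)
```

Nothing touched yet, so I'll follow the arc.

```bash
python3 -m jog '[[1,-2,0,0,0,0,0],[1,-4,0,0,0,0,0],[1,-6,0,0,0,0,0],[1,-8,0,1,0,0,0],[1,-11,0,2,0,0,0],[1,-13,0,2.5,0,0,0],[1,-13,0,2.5,0,0,0]]' | grep -E 'contact'; python3 -c "
from h import *
print(st())"; python3 -m jog '[[1,-1.5,0,1,0,0,0],[1,-3,0,2,0,0,0],[1,-4.5,0,3,0,0,0],[1,-6.5,0,4,0,0,0],[1,-6.5,0,4,0,0,0]]' | grep -E 'contact'; python3 -c "
from h import *
print(st())"
```

```text
contact_force: [-2.5, 0.5, 1.5]
(16.75, [16.0, 115.2, 262.5], 'F case', [-2.5, -0.2, 1.5], 'open', 0.002)
contact_force: [-2.5, 0.7, 3.6]
(17.25, [22.5, 115.2, 258.9], 'F case', [-2.6, 0.1, 3.6], 'open', 0.001)
```

```bash
python3 -m jog '[[1,-1.5,0,1.5,0,0,0],[1,-3,0,3,0,0,0],[1,-4,0,4.5,0,0,0],[1,-5.5,0,6,0,0,0],[1,-5.5,0,6,0,0,0]]' | grep -E 'contact'; python3 -c "
from h import *
print(st())"; python3 -m jog '[[1,-1.2,0,1.5,0,0,0],[1,-2.3,0,3,0,0,0],[1,-3.5,0,4.5,0,0,0],[1,-4.5,0,6.5,0,0,0],[1,-4.5,0,6.5,0,0,0]]' | grep -E 'contact'; python3 -c "
from h import *
print(st())"
```

```text
contact_force: [-0.1, 0.4, 4.7]
(17.75, [29.0, 115.2, 253.7], 'F case', [-0.2, 0.3, 4.7], 'open', 0.001)
contact_force: [0.1, -1.4, 3.4]
(18.25, [33.0, 115.2, 246.0], 'F case', [0.5, -1.3, 3.4], 'open', -0.001)
```

```bash
python3 -m jog '[[1,-1,0,1.5,0,0,0],[1,-1.5,0,3,0,0,0],[1,-2,0,4.5,0,0,0],[1,-2.5,0,6,0,0,0],[1,-2.5,0,6,0,0,0]]' | grep -E 'contact'; python3 -c "
from h import *
print(st())"; python3 -m jog '[[1,-0.5,0,1.5,0,0,0],[1,-1,0,3,0,0,0],[1,-1,0,4.5,0,0,0],[1,-1,0,5.5,0,0,0],[1,-1,0,5.5,0,0,0]]' | grep -E 'contact'; python3 -c "
from h import *
print(st())"
```

```text
contact_force: [0.0, 0.2, -0.8]
(18.75, [34.0, 115.0, 238.7], 'F case', [-0.0, 0.2, -0.8], 'open', 0.0)
contact_force: [-0.6, 0.5, 0.2]
(19.25, [35.5, 115.1, 234.2], 'F case', [-0.7, 0.3, 0.2], 'open', -0.001)
```

```bash
python3 -m jog '[[1,0,0,1,0,0,0],[1,0,0,2,0,0,0],[1,0,0,3,0,0,0],[1,0,0,4,0,0,0],[1,0,0,4,0,0,0],[1,0,0,4,0,0,0]]' | grep -E 'contact'; python3 -c "
from h import *
print(st())"
```

```text
contact_force: [-4.0, 0.2, 7.2]
(19.85, [35.7, 115.2, 232.5], 'F case', [-3.9, -0.8, 7.2], 'open', 0.0)
```

It is at the flat height with 7 N. One slightly firmer press, then I'll withdraw and look.

```bash
python3 -m jog '[[1,0,0,1,0,0,0],[1,0,0,2,0,0,0],[1,0,0,2,0,0,0]]' | grep -E 'contact'; python3 -m jog '[[1,2,0,-2,0,0,0],[1,2,0,-10,0,0,0],[1,2,0,-30,0,0,0],[1,10,0,-65,0,0,0],[1,50,0,-90,0,0,0],[1,90,20,-100,0,0,0],[1,130,40,-100,0,0,0],[1,160,80,-100,0,0,0],[1,180,120,-100,0,0,0],[1,180,150,-100,0,0,0],[1,180,150,-100,0,0,0]]' | grep -E 'contact'
python3 - <<'E'
from h import *
print(st())
t,s=cam('top'),cam('scene')
a=cv2.resize(t['image'][195:310,225:315],None,fx=5,fy=5,interpolation=cv2.INTER_CUBIC)[:520]
b=cv2.resize(s['image'][210:270,325:385],None,fx=5.5,fy=5.5,interpolation=cv2.INTER_CUBIC)
o=np.zeros((520,780,3),np.uint8);o[:,:450]=a;o[:330,450:]=b
cv2.imwrite('pics/c8.png',o)
E
```

```text
contact_force: [-7.1, -0.7, 12.9]
contact_force: [0.5, 0.1, 0.7]
(21.25, [-145.6, 267.7, 328.0], 'F case', [0.5, 0.3, 0.7], 'open', -0.001)
```

View pics/c8.png

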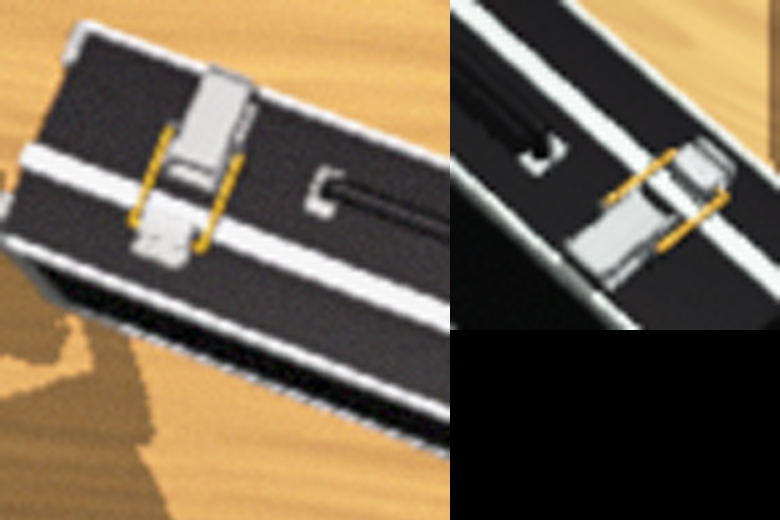

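The lever lies flat (top crop 215,120), the crossbar is under the lip (165,235) and the gap between the trim strips has closed. It now looks like the done latch, so I'm handing in.

```bash
python3 -c "
from plant import workorder
print(workorder.sign_off())"
```

```text
the job is handed in; nothing more can be done
None
```

The latch is done up: the crossbar sits behind the keeper's lip, the lever lies flat past centre with the lid drawn shut, and the job was handed in at about 21 s with the robot clear.

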